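Lower the jacked-up lathe onto its second riser block

TASK

The small lathe's headstock end already stands on a riser block; slide the loose thick block under its jacked-up tail foot to match, square and centred on the foot, and push it back lightly until it touches the batten. Then crack the jack's release valve open just far enough that the tail comes down slowly onto the block (about a centimetre a second), open it wide until the jack's saddle has dropped clear of the bed, and snug it shut again without forcing it. Do not push on the lathe, and leave the other things on the bench where they are.

Things in the scene. Friction and masses are not known exactly. Their poses are not given: they have to be found in the camera images.
- riser: Loose thick softwood offcut, 64 wide x 210 long x 38 mm thick, 0.25 kg: the second riser. Origin under its centre, y along its length, z up. Lies in front of the lathe to the right, length roughly away from the robot. Grip it across its width at the end nearer the robot (about 72 mm from its centre) so that the gripper stays clear of the lathe.
- lathe_base: The headstock's riser block, bolted down with it (same size as the loose one, 500 mm to +y of this origin). Origin on the bench right below the middle of the lowered tail foot; x points back, away from the robot, y along the bed to the headstock. The loose riser is home with its length along x and its centre at x = -52.5 mm, y = 0: the batten's front face is at x = +52.5 mm.
- batten: Wooden stop batten, 20 x 20 x 660 mm, screwed to the bench behind both risers, along the bed. Origin under its centre, y along its length; its front face is 10 mm towards the robot from the origin. Never press the block on it with more than 25 N.
- lathe: Grey cast-iron wood lathe (bed 70 mm wide, 600 long on two legs; headstock, tool rest, tailstock up to 360 mm above the bench), one rigid piece pivoting on its headstock foot. Origin under that foot, 500 mm to +y and 38 mm above lathe_base's origin. Bed underside 140 mm above the bench when level, bed front 35 mm before its middle.
- bed (a joint): Tilt of the lathe about its headstock foot (rad): 0 when the tail foot stands on a 38 mm riser, positive with the tail up, about 0.034 at the start (foot 17 mm above the riser's top level). 0.01 rad is 5 mm at the foot, 3.6 mm at the jack. It must never fall faster than 0.05 rad/s (25 mm/s at the foot).
- tail_foot (a point): Centre of the underside of the tail foot, a plate 100 mm (front to back) x 60 mm (along the bed) x 12 mm. About 55 mm above the bench at the start, 38 mm when it stands on the riser.
- jacking_point (a point): Point on the underside of the bed, 140 mm from the tail foot towards the headstock, near where the jack lifts.
- jack: Grey bottle jack (base 100 x 84 mm), fixed on the bench under the bed, 125 to 155 mm from the tail foot towards the headstock. Origin on the bench, 6 mm in front of the ram's axis; x points back (turned up to 0.15 rad from the lathe's), the release valve is on its front, facing the robot.
- ram (a joint): Height of the jack's ram (m): 0 when the saddle just touches the level bed (140 mm above the bench), about 0.0125 at the start, negative when clear below. Past the valve's crack point it sinks under load, 1 mm/s for about each 0.01 rad; unloaded it sinks by its own weight (up to 10 mm/s) with the valve beyond about 0.8 rad.
- saddle (a point): Centre of the top of the jack's saddle (42 mm disc), which carries the bed.
- valve_turn (a joint): Turn of the release valve (rad): 0 shut, its start; opens anticlockwise seen from the robot (knob moves to the robot's left) to 1.05. The load starts to sink at 0.3 to 0.65, varying with its unknown weight. It stays where left; turning takes 5 to 10 N on the knob. Below 0 the seat gives, about 10 N m/rad; over 20 N on the knob spoils it. Shut: -0.12 to 0.05.
- valve: The valve spindle with its lever (a 9 mm steel rod with a ball knob), turning on the jack; origin where the lever crosses the spindle, same point as valve_axis.
- lever_knob (a point): Centre of the black ball knob (23 mm across) on the valve lever, a 9 mm steel rod, 100 mm from the valve axis. Valve shut, the lever leans 0.45 rad from upright to the robot's right (-y of the jack); at 0.45 rad it is upright, wide open it leans 0.6 rad left. Knob 117 to 135 mm above the bench, 75 mm in front of the bed; pinch it from above, along the jack's y.
- valve_axis (a point): Point on the valve's level axis (along the jack's x) in the lever's plane: 110 mm in front of the jack's origin, 4 mm to its right (-y), 35 mm above the bench.
- tape_measure: Yellow and black tape measure, 37x91x66 mm, a bystander; origin under its centre.
- block_plane: Block plane, 48x165x66 mm, a bystander; origin under its centre.
- glue_bottle: Yellow glue bottle standing upright, 42x64x203 mm, a bystander; origin under its centre.
- wrench: Adjustable wrench lying flat, 49x190x12 mm, a bystander; origin under its centre.
- thin_offcut: Thin softwood offcut, 66x170x19 mm: too thin for a riser, a bystander; origin under its centre.

How it is judged:
On the way, in this order (a step that is already met when the one before it is completed fails the run):
1. the thick block lies under the raised tail foot, square, centred and against the batten, let go (x of riser in the frame of lathe_base between -0.0615 and -0.0435 m and y of riser in the frame of lathe_base between -0.012 and 0.012 m and angle between the y axis of riser and the x axis of lathe_base, either way round below 0.1 rad and height (world z) of riser below 0.004 m and value of joint bed above 0.02 rad and contact force between the fingers and riser below 0.5 N), for 0.2 s.
2. the tail foot has come down and stands on the block (value of joint bed between -0.005 and 0.005 rad and contact force between riser and lathe above 5 N), for 0.1 s.
3. the jack's saddle has dropped clear of the bed (z of jacking_point in the frame of saddle above 0.002 m), for 0.1 s.
At the end, for the whole second after the job is handed in: Block flat, square (0.1 rad), centred under the tail foot within 12 mm and within 9 mm of its place against the batten; foot standing on it (tilt within 0.005 rad); saddle at least 2 mm clear of the bed; valve shut (-0.12 to 0.05 rad); all at rest and let go (all of step 2 and x of riser in the frame of lathe_base between -0.0615 and -0.0435 m and y of riser in the frame of lathe_base between -0.012 and 0.012 m and angle between the y axis of riser and the x axis of lathe_base, either way round below 0.1 rad and height (world z) of riser below 0.004 m and z of jacking_point in the frame of saddle above 0.002 m and value of joint valve_turn between -0.12 and 0.05 rad and linear speed of riser below 0.01 m/s and velocity of joint bed between -0.005 and 0.005 rad/s); the robot touches nothing.
It fails at once if the tail of the lathe falls faster than 25 mm/s (0.05 rad/s) (velocity of joint bed below -0.05 rad/s).
It fails at once if the valve is forced onto its seat (over 80 N there, about 20 N of push on the knob) (contact force between valve and jack above 80 N).
It fails at once if the block is rammed against the batten (over 25 N) (contact force between riser and batten above 25 N).
It fails at once if the robot pushes on the lathe (over 10 N) (contact force between any of the arm, the fingers and lathe above 10 N).
It fails at once if a bystander is moved more than 30 mm or the glue bottle is tipped (distance of any of tape_measure, block_plane, glue_bottle, wrench, thin_offcut from where it was at the start of the episode above 0.03 m or angle between glue_bottle's own z axis and vertical above 0.4 rad).
It also fails if it takes over 67 s, if anything falls off the work surface, if the arm or the gripper's body presses on something with over 40 N, if the wrist force passes 120 N, or if a joint passes its speed limit or range.

ROBOT

A 6-joint arm with a two-finger parallel gripper is mounted at the origin on a cart in front of the work surface, level with it; the furniture and walls round the work are solid. World frame = base frame: x ahead of the robot, y to its left, z up, the work surface at z = 0. Lengths are in m, angles in rad, forces in N, time in s.
With the tool pointing down it reaches from about 0.4 to 0.825 m from the base axis. Payload 7 kg.
Tool frame: the origin (TCP) lies at the very end of the fingers, on their centre line; the grasp point (between the pads) lies 19 mm behind it; z points along the fingers, y is the line along which they close (so a half turn about z gives the same grasp; the last joint's range is limited). The gripper opens to 88 mm and grips with 3 to 60 N. Pads are 19 mm wide; open, the fingers measure 130 mm over their backs; the gripper's body (78 mm by 193 mm) begins 47 mm behind the grasp point.
Start: joints at [1.422, 0.359, 0.012, 0, -1.224, -0.288], TCP at [0.286, 0.612, 0.227] pointing down, gripper open.
Joint ranges: [-3.07, 3.07], [-1.43, 2.12], [-1.02, 1.25], [-3.03, 1.67], [-3.05, -0], [-3.03, 3.03]. Speed limits (rad/s): [2.39, 2.39, 3.01, 3.14, 3.14, 3.14].

INTERFACE

Orientations are given as [roll, pitch, yaw] about the fixed x, y, z axes, in that order (R = Rz(yaw) Ry(pitch) Rx(roll)).
In Python, from station import arm, grab_frame gives the robot as it stands.
- The arm moves only by the tool jog_arm, never from a script. Its argument "deltas" is a list that holds one entry, the list of rows, each a list of 4 numbers: the shift along the tool's x, y, z in units of 60 mm (1.0 is 60 mm), then the turn about the tool's z in units of 5 degrees (1.0 is 5 degrees). A call has 1 to 8 rows; each row is the pose to reach, as a shift and turn from the pose commanded when the call began, along the tool's axes at that moment; what a row does not reach only later rows make up. A row lasts 1/8 s, in which the tool goes at most 62.5 mm and 10.7 degrees, less where a joint would pass 70% of its speed; a pose out of reach is approached as far as the arm can. A call with a gripper value outside its range is refused whole. "grip" is the finger opening in mm, from 0 to 87.6, set as the call begins (left out, the last holds). The fingers move at their own pace and stop on an object; "squeeze" is the grip in N (left out, the last holds). Time passes only in rows, so rows that repeat a pose let the fingers close. It gives the time, the measured TCP pose, the force, the opening and the grip force at its end, in the units of the state.
- arm.get_state(): the state, without advancing time (a new reading comes with each control period).
- grab_frame(name): name is "side" or "top"; returns a dict with "img" (480x640x3 uint8, red, green, blue), "vfov" (degrees; the focal length in pixels is half the picture's height over the tangent of half this angle, whatever the lens; pixels are square), "cx", "cy" (the principal point, pixels), "xyz" and "rotation" of the camera in the world. Camera axes: x right, y down, z forward; pixel columns grow to the right and rows downward; lengths in m; the calibration is good to about 2 mm. A picture is of the moment at which its call begins. There is no depth.
- arm.job_done(): hands the job in; it is judged then, once.
The state is a dict: "t": time; "q": joint angles; "qd": joint speeds; "joint_efforts": joint torques, N m; "eef_pos": TCP position; "ee_rot": TCP orientation; "force": force on the tool from outside, world axes, zero at the start; "moment": the same for the moment, N m; "width": finger opening in m; "gripper_force": force on a finger pad.
Only numpy, scipy, OpenCV 4.12 (cv2) and the standard library are available. Lean on these libraries where they do the work, as an engineer would, in place of code of your own. Each camera call takes 0.05 s, during which the arm holds its last target. There are 200 camera calls.

## Working session

There is one attempt and no reset: what is moved stays moved. The work goes in short steps, Python scripts to look and compute and a tool call to move; the robot and the scene stay as the last step left them, time stands still between calls to the robot, and variables do not carry over. Pictures are saved under pics/ and viewed, at most 10 in all, crops included, and the job is handed in when it is done.

Besides the shell and the picture viewer there is one more tool, called after "Emit:" in YAML: its name, and indented under it one key for each argument. jog_arm: Moves the arm, as the interface text tells. Its arguments: {"type":"object","properties":{"deltas":{"type":"array"},"grip":{"type":"number"},"squeeze":{"type":"number"}},"required":["deltas"]}

```bash
mkdir -p pics; ls
cat > h.py <<'E'
import numpy as np, cv2
from station import arm, grab_frame
def save(n,f): cv2.imwrite(f'pics/{n}.png',f['img'][:,:,::-1])
def foc(f): return f['img'].shape[0]/2/np.tan(np.radians(f['vfov'])/2)
def ray(f,u,v):
    k=foc(f); d=np.array([(u-f['cx'])/k,(v-f['cy'])/k,1.]); return np.array(f['xyz']),np.array(f['rotation'])@d
def onz(f,u,v,z):
    o,d=ray(f,u,v); return o+d*(z-o[2])/d[2]
def proj(f,p):
    c=np.array(f['rotation']).T@(np.array(p)-np.array(f['xyz'])); k=foc(f); return f['cx']+k*c[0]/c[2],f['cy']+k*c[1]/c[2]
E
python3 - <<'E'
from h import *
import pickle
for n in('side','top'):
    f=grab_frame(n); save(n+'0',f); pickle.dump(f,open(n+'0.pkl','wb'))
    print(n,{k:v for k,v in f.items() if k!='img'})
print(arm.get_state())
E
```

```text
pics
side {'vfov': 56.85237475735541, 'cx': 318.81453285546337, 'cy': 240.09634865885326, 'xyz': array([-0.26204352, -0.61481485,  0.95132244]), 'rotation': array([-2.29235744,  0.01749065, -1.01025914])}
top {'vfov': 53.97604476218093, 'cx': 319.42104588310235, 'cy': 244.0312335134632, 'xyz': array([-0.03102056, -0.1664242 ,  1.18341259]), 'rotation': array([-2.62961869,  0.00786715, -1.44466314])}
{'t': 0.1, 'q': array([ 1.42212644e+00,  3.59338342e-01,  1.11351955e-02, -2.91316505e-04,
       -1.22407270e+00, -2.88106576e-01]), 'qd': array([-0.00106855, -0.00121184,  0.00459029,  0.00024081,  0.00074272,
       -0.00023197]), 'joint_efforts': array([-1.16752599e-03, -5.84161878e+01,  2.93751490e+01,  7.01549828e+00,
        1.02198886e-02, -4.99964870e-05]), 'eef_pos': array([0.28538103, 0.61122635, 0.22569789]), 'ee_rot': array([ 3.14009630e+00, -1.57843083e-04, -4.36875541e-01]), 'force': array([-0.30978218, -0.00729718, -0.05404422]), 'moment': array([0.027664  , 0.00714914, 0.01487338]), 'gripper_force': 0.0, 'width': 0.08781558624544994}
```

View pics/top0.png

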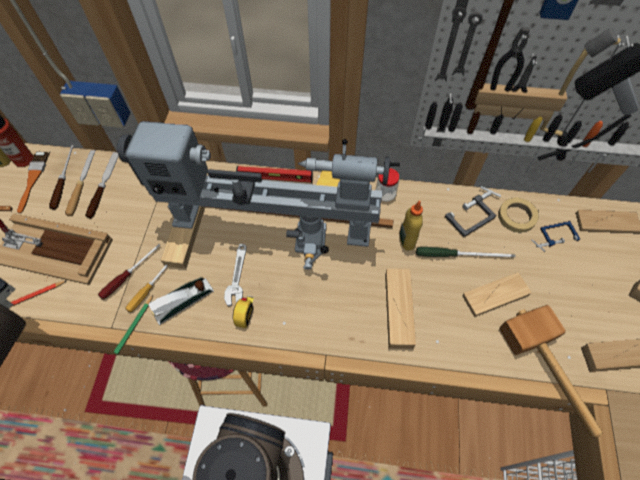

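View pics/side0.png

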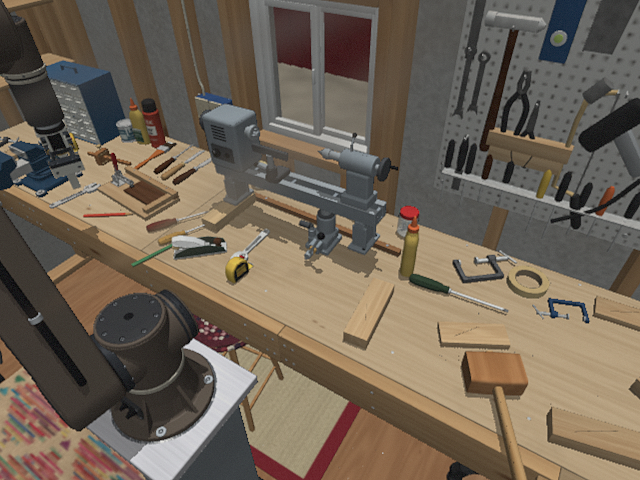

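The top view shows the riser at about (400,307), the tail foot at about (360,235), the jack and lever knob at about (309,262), and the headstock riser at about (178,250). In the side view the riser is at about (370,312) and the tail foot at about (357,245). Next I'll take enlarged crops to pick points.

```bash
cat >> h.py <<'E'
from scipy.spatial.transform import Rotation as Ro
import pickle
_g=grab_frame
def fix(f):
    f=dict(f); r=np.array(f['rotation'])
    if r.shape==(3,): f['rotation']=Ro.from_euler('xyz',r).as_matrix()
    return f
def grab(n): return fix(_g(n))
def crop(n,f,x,y,w,h,s):
    c=cv2.resize(f['img'][y:y+h,x:x+w,::-1],None,fx=s,fy=s,interpolation=cv2.INTER_CUBIC)
    for i in range(0,w,20):
        cv2.putText(c,str(x+i),(i*s,8),0,.3,(0,0,255),1); cv2.line(c,(i*s,10),(i*s,16),(0,0,255),1)
    for i in range(0,h,20):
        cv2.putText(c,str(y+i),(0,i*s+4),0,.3,(0,0,255),1); cv2.line(c,(22,i*s),(28,i*s),(0,0,255),1)
    cv2.imwrite(f'pics/{n}.png',c)
E
python3 - <<'E'
from h import *
t=fix(pickle.load(open('top0.pkl','rb'))); s=fix(pickle.load(open('side0.pkl','rb')))
crop('t1',t,270,200,160,150,4) if 0 else crop('t1',t,270,200,160,150,4)
crop('s1',s,240,180,170,150,4)
print(onz(t,400,307,.038),onz(s,370,312,.038)); print(t['rotation'])
E
```

```text
[ 0.44619458 -0.30717181  0.038     ] [ 0.43586163 -0.31664337  0.038     ]
[[ 0.12579511 -0.86533837  0.48514441]
 [-0.99202505 -0.1058455   0.06843267]
 [-0.00786707 -0.4898839  -0.87175219]]
```

View pics/t1.png

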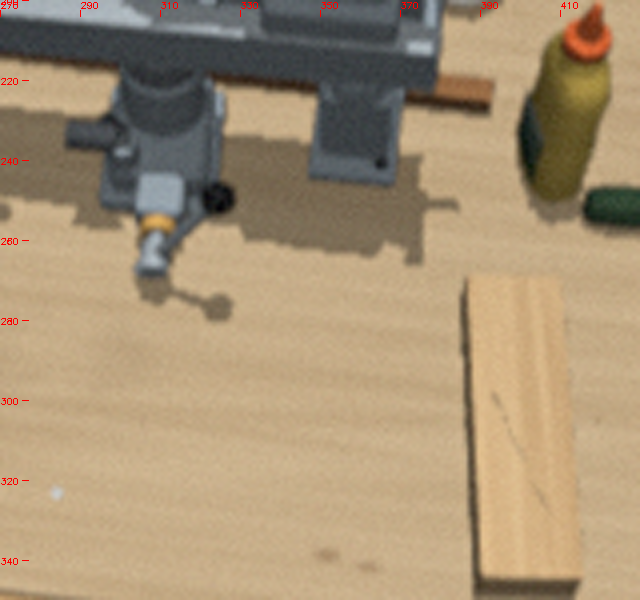

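View pics/s1.png

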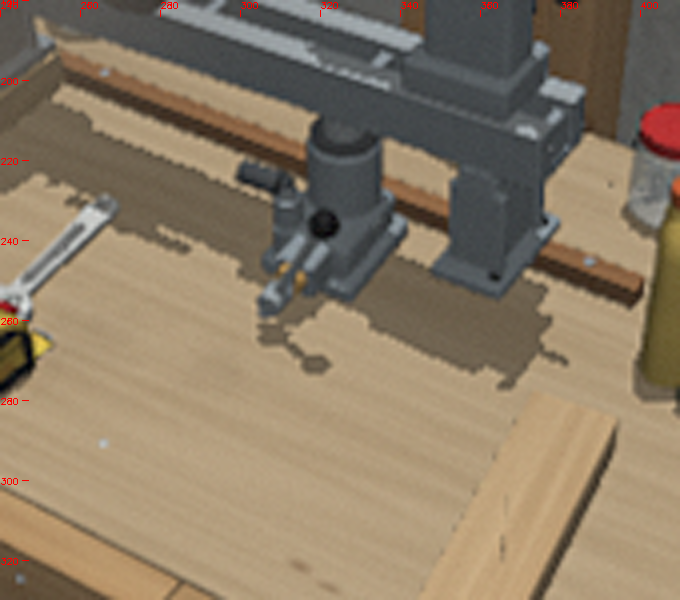

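The crops show the riser's top corners, the front edge of the foot plate, the knob at top (324.5,249.3) and side (320.8,235.8), and the batten's front edge and end.

```bash
cat >> h.py <<'E'
def tri(f1,p1,f2,p2):
    o1,d1=ray(f1,*p1);o2,d2=ray(f2,*p2)
    A=np.stack([d1,-d2],1); l=np.linalg.lstsq(A,o2-o1,rcond=None)[0]
    a,b=o1+d1*l[0],o2+d2*l[1]; return (a+b)/2,np.linalg.norm(a-b)
E
python3 - <<'E'
from h import *
np.set_printoptions(precision=4,suppress=True)
t=fix(pickle.load(open('top0.pkl','rb'))); s=fix(pickle.load(open('side0.pkl','rb')))
C=[onz(t,*p,.038) for p in[(387,269.25),(410.2,269.25),(415,344.25),(390,345)]]
print('riser',*C,np.mean(C,0)); 
for i in range(4): print(np.linalg.norm(C[i]-C[i-1]))
print('yaw', [np.arctan2(*(C[a]-C[b])[1::-1]) for a,b in((0,3),(1,2))])
print('side riser far corners',onz(s,374.5,277.5,.038),onz(s,394,285.5,.038))
print('foot top cam',onz(t,347.75,243,.067),onz(t,367.75,244.5,.067),onz(t,347.75,244.75,.055),onz(t,367.75,246.3,.055))
print('foot side', onz(s,348,247,.067),onz(s,364.25,252.5,.067),onz(s,379.5,235.5,.067))
print('foot tri',tri(t,(347.75,243),s,(348,247)),tri(t,(367.75,244.5),s,(364.25,252.5)))
print('knob',tri(t,(324.5,249.25),s,(320.75,235.75)))
print('batten side top front',onz(s,256,196.5,.02),onz(s,398,252.5,.02),onz(s,398,256.3,0),'bot left',onz(s,255.5,201.5,0))
print('batten top end top-front', onz(t,392.5,225,.02),onz(t,392.7,227.7,0))
print('hs riser front',onz(t,163,264,0),onz(t,186,265,0),)
E
```

```text
riser [ 0.551  -0.2677  0.038 ] [ 0.5587 -0.3298  0.038 ] [ 0.3517 -0.3484  0.038 ] [ 0.3421 -0.2869  0.038 ] [ 0.4509 -0.3082  0.038 ]
0.20975595292892824
0.06261218636290773
0.2077706181004982
0.0622507901052333
yaw [np.float64(0.09149867659814598), np.float64(0.08930987164217158)]
side riser far corners [ 0.5541 -0.2703  0.038 ] [ 0.5545 -0.3304  0.038 ]
foot top cam [ 0.6028 -0.1548  0.067 ] [ 0.6048 -0.2091  0.067 ] [ 0.6042 -0.1553  0.055 ] [ 0.606 -0.21   0.055]
foot side [ 0.5994 -0.1579  0.067 ] [ 0.603  -0.2102  0.067 ] [ 0.6942 -0.2145  0.067 ]
foot tri (array([ 0.6063, -0.1546,  0.0604]), np.float64(0.0006734172282321274)) (array([ 0.606 , -0.2091,  0.0643]), np.float64(0.0006220838531803453))
knob (array([ 0.5442, -0.0982,  0.1254]), np.float64(2.9564274554244147e-05))
batten side top front [0.7107 0.2817 0.02  ] [ 0.7023 -0.2772  0.02  ] [ 0.7071 -0.2772  0.    ] bot left [ 0.7062  0.2833 -0.    ]
batten top end top-front [ 0.7048 -0.277   0.02  ] [ 0.7082 -0.28    0.    ]
hs riser front [0.5099 0.3565 0.    ] [0.5147 0.2911 0.    ]
```

```bash
cat > row.py <<'E'
import sys
from h import *
s=arm.get_state(); p=np.array(s['eef_pos']); R=Ro.from_euler('xyz',s['ee_rot']).as_matrix(); y=s['ee_rot'][2]
print('t',round(s['t'],2),'pos',p.round(4),'rot',np.round(s['ee_rot'],4),'w',round(s['width'],4),'F',np.round(s['force'],1))
for a in sys.argv[1:]:
    v=[float(i) for i in a.split(',')]
    d=R.T@(np.array(v[:3])-p)/.06; print(a,np.round(np.r_[d,-np.degrees(v[3]-y)/5],3).tolist())
E
python3 row.py 0.45,0.2,0.23,-0.2 0.379,-0.315,0.12,0.09
python3 - <<'E'
from h import *
t=fix(pickle.load(open('top0.pkl','rb')))
print(onz(t,409,249,0),onz(t,243,325,0),onz(t,233,302,0))
E
```

```text
t 0.1 pos [0.2854 0.6112 0.2257] rot [ 3.1401e+00 -2.0000e-04 -4.3690e-01] w 0.0878 F [-0.3 -0.  -0.1]
0.45,0.2,0.23,-0.2 [5.386, 5.049, -0.063, -2.714]
0.379,-0.315,0.12,0.09 [7.945, 13.324, 1.783, -6.038]
[ 0.64249641 -0.32977065  0.        ] [0.36079444 0.09528079 0.        ] [0.42124396 0.13539037 0.        ]
```

Emit:
jog_arm:
  deltas:
    - [[5.4, 5.05, -0.1, -2.7], [5.4, 5.05, -0.1, -2.7], [5.4, 5.05, -0.1, -2.7], [5.4, 5.05, -0.1, -2.7], [5.4, 5.05, -0.1, -2.7], [5.4, 5.05, -0.1, -2.7], [5.4, 5.05, -0.1, -2.7], [6.5, 9.0, 0, -4]]
  grip: 87
  squeeze: 25

```text
t: 1.1
eef_pos: [0.4401, 0.1421, 0.2307]
ee_rot: [3.141, 0.0, -0.087]
force: [0.7, -0.6, -0.2]
width: 0.087
gripper_force: 0.0
```

```bash
python3 row.py 0.379,-0.315,0.12,0.09 0.379,-0.315,0.02,0.09
```

```text
t 1.1 pos [0.4401 0.1421 0.2307] rot [ 3.1409e+00  1.0000e-04 -8.6600e-02] w 0.087 F [ 0.7 -0.6 -0.2]
0.379,-0.315,0.12,0.09 [-0.355, 7.676, 1.85, -2.023]
0.379,-0.315,0.02,0.09 [-0.355, 7.675, 3.516, -2.023]
```

Emit:
jog_arm:
  deltas:
    - [[-0.6, 7.68, 1.3, -2.0], [-0.6, 7.68, 1.3, -2.0], [-0.6, 7.68, 1.3, -2.0], [-0.6, 7.68, 1.3, -2.0], [-0.6, 7.68, 1.3, -2.0], [-0.6, 7.68, 1.3, -2.0], [-0.6, 7.68, 1.3, -2.0], [-0.6, 7.68, 1.5, -2.0]]

```text
t: 2.1
eef_pos: [0.3622, -0.3146, 0.1407]
ee_rot: [3.141, -0.0, 0.084]
force: [0.4, -0.0, 0.1]
width: 0.0872
gripper_force: 0.0
```

```bash
python3 row.py 0.363,-0.316,0.12,0.09 0.363,-0.316,0.015,0.09;  python3 - <<'E'
from h import *
f=grab('top'); crop('t2',f,330,190,160,180,3); f=grab('side');
E
```

```text
t 2.1 pos [ 0.3622 -0.3146  0.1407] rot [ 3.1412e+00 -4.0000e-04  8.4400e-02] w 0.0872 F [ 0.4 -0.   0.1]
0.363,-0.316,0.12,0.09 [0.011, 0.025, 0.345, -0.064]
0.363,-0.316,0.015,0.09 [0.011, 0.024, 2.095, -0.064]
```

View pics/t2.png

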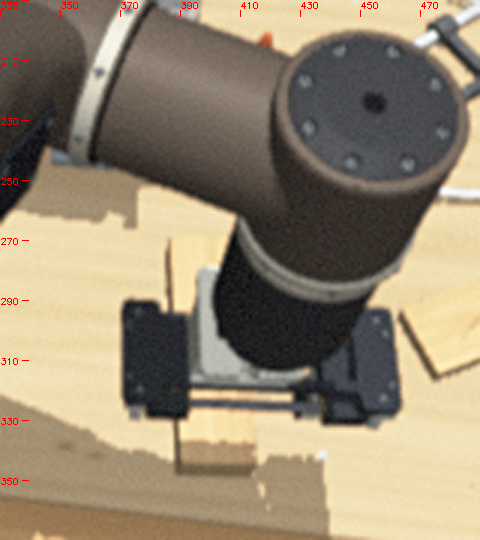

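The gripper is above the riser's near end with its long side across the riser. The near end of the riser is at rows 338-345. Now I'll lower and grip.

Emit:
jog_arm:
  deltas:
    - [[0, 0.02, 1.0, 0], [0, 0.02, 2.0, 0], [0, 0.02, 2.12, 0], [0, 0.02, 2.12, 0]]

```text
t: 2.7
eef_pos: [0.3638, -0.3131, 0.0148]
ee_rot: [3.141, 0.0, 0.088]
force: [0.8, 0.2, 1.2]
width: 0.0869
gripper_force: 0.0
```

Emit:
jog_arm:
  deltas:
    - [[0, 0, 0, 0], [0, 0, 0, 0], [0, 0, 0, 0], [0, 0, 0, 0], [0, 0, 0, 0]]
  grip: 50
  squeeze: 30

```text
t: 3.32
eef_pos: [0.3639, -0.3135, 0.0151]
ee_rot: [3.14, -0.002, 0.087]
force: [-1.6, 3.0, 10.7]
width: 0.0637
gripper_force: 30.0
```

```bash
python3 row.py 0.363,-0.183,0.02,0 0.48,-0.183,0.02,0
```

```text
t 3.33 pos [ 0.3639 -0.3135  0.0151] rot [ 3.1405e+00 -2.0000e-03  8.7000e-02] w 0.0637 F [-1.6  3.  10.7]
0.363,-0.183,0.02,0 [0.174, -2.169, -0.083, 0.997]
0.48,-0.183,0.02,0 [2.116, -1.999, -0.079, 0.997]
```

Emit:
jog_arm:
  deltas:
    - [[0, 0, -0.1, 0], [0.2, -0.4, -0.1, 0.2], [0.4, -0.9, -0.1, 0.4], [0.6, -1.4, -0.1, 0.7], [0.75, -1.85, -0.1, 0.9], [0.79, -2.11, -0.1, 1.0], [0.79, -2.11, -0.1, 1.0], [0.79, -2.11, -0.1, 1.0]]

```text
t: 4.32
eef_pos: [0.3992, -0.1831, 0.0199]
ee_rot: [-3.142, 0.0, -0.0]
force: [-0.1, 0.1, -1.6]
width: 0.0639
gripper_force: 30.0
```

```bash
python3 row.py 0.478,-0.183,0.02,0
python3 - <<'E'
from h import *
f=grab('side'); crop('s2',f,280,170,160,150,5)
E
```

```text
t 4.33 pos [ 0.3992 -0.1831  0.0199] rot [-3.1416e+00  2.0000e-04 -1.0000e-04] w 0.0639 F [-0.1  0.1 -1.6]
0.478,-0.183,0.02,0 [1.314, -0.002, -0.002, -0.002]
```

View pics/s2.png

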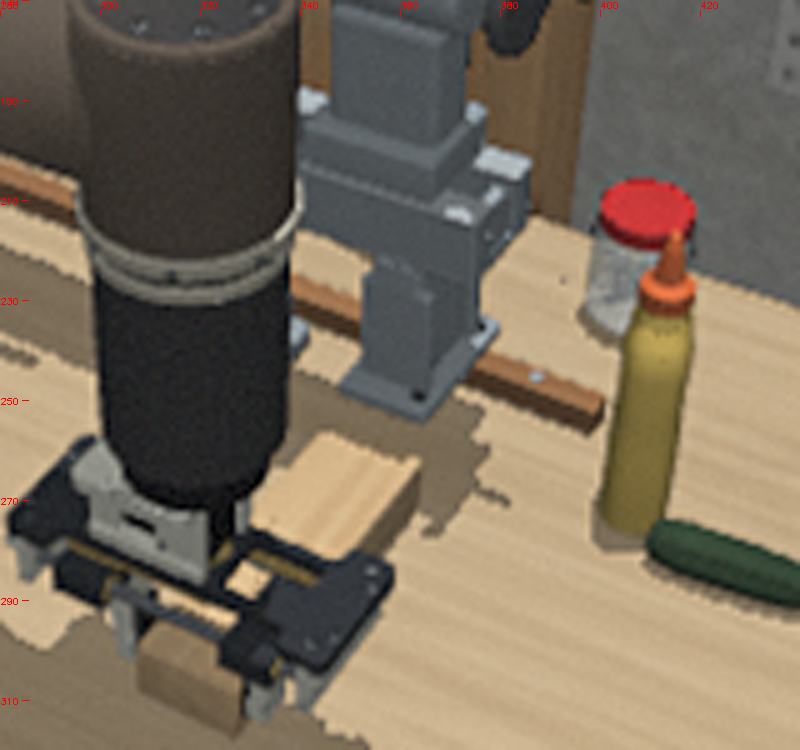

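The riser is straight in front of the tail foot. Its leading top edge runs from (346.6,256.4) to (364,262), and the foot edge from (348,247.2) to (364.5,253.5).

Emit:
jog_arm:
  deltas:
    - [[0.25, 0, 0, 0], [0.6, 0, 0, 0], [1.0, 0, 0, 0], [1.3, 0, 0, 0], [1.3, 0, 0, 0]]

```text
t: 5.0
eef_pos: [0.4788, -0.1832, 0.0195]
ee_rot: [3.141, -0.0, -0.001]
force: [-0.2, 0.6, -1.8]
width: 0.0639
gripper_force: 30.0
```

```bash
python3 row.py 0.478,-0.183,0.015,0
python3 - <<'E'
from h import *
s=fix(pickle.load(open('side0.pkl','rb')))
for p,z in (((346.6,256.4),.043),((364,262),.043),((348,247.2),.067),((364.5,253.5),.067)): print(onz(s,*p,z))
f=grab('side'); save('s3full',f); crop('s3',f,280,170,160,150,4); g=grab('top'); c=g['img'][190:310,270:430,::-1]
a=cv2.imread('pics/s3.png'); b=cv2.resize(c,None,fx=2,fy=2,interpolation=cv2.INTER_CUBIC); 
o=np.zeros((600,640,3),np.uint8); o[:]=a; cv2.imwrite('pics/s3.png',o); save('t3full',g)
E
```

```text
t 5.0 pos [ 0.4788 -0.1832  0.0195] rot [ 3.1414e+00 -3.0000e-04 -7.0000e-04] w 0.0639 F [-0.2  0.6 -1.8]
0.478,-0.183,0.015,0 [-0.014, -0.004, 0.076, -0.008]
[ 0.58442299 -0.16226415  0.043     ]
[ 0.5899185  -0.21758717  0.043     ]
[ 0.59867766 -0.15831768  0.067     ]
[ 0.59960437 -0.2127851   0.067     ]
```

Emit:
jog_arm:
  deltas:
    - [[0, -0.04, 0, 0], [0, -0.04, 0.08, 0], [0, -0.04, 0.08, 0]]

```text
t: 5.48
eef_pos: [0.4772, -0.1804, 0.0151]
ee_rot: [-3.142, -0.0, -0.0]
force: [-0.2, 0.1, -1.1]
width: 0.0635
gripper_force: 30.0
```

Emit:
jog_arm:
  deltas:
    - [[0, 0, 0, 0], [0, 0, 0, 0], [0, 0, 0, 0], [0, 0, -0.5, 0], [0, 0, -1.2, 0], [-0.4, 0, -1.2, 2], [-0.8, 0, -1.2, 4], [-0.8, 0, -1.2, 6]]
  grip: 87

```text
t: 6.48
eef_pos: [0.4276, -0.1805, 0.0872]
ee_rot: [-3.141, 0.0, -0.53]
force: [0.2, 0.1, -0.4]
width: 0.087
gripper_force: 0.0
```

```bash
python3 row.py 0.428,-0.1805,0.02,-1.571
```

```text
t 6.47 pos [ 0.4276 -0.1805  0.0872] rot [-3.1413e+00  2.0000e-04 -5.3030e-01] w 0.087 F [ 0.2  0.1 -0.4]
0.428,-0.1805,0.02,-1.571 [0.006, -0.003, 1.12, 11.925]
```

Emit:
jog_arm:
  deltas:
    - [[0, 0, 0, 2], [0, 0, 0, 4], [0, 0, 0, 6], [0, 0, 0, 8], [0, 0, 0, 10], [0, 0, 0, 11.93], [0, 0, 0.6, 11.93], [0, 0, 1.12, 11.93]]
  grip: 0

```text
t: 7.48
eef_pos: [0.4296, -0.1805, 0.0193]
ee_rot: [-3.14, 0.0, -1.565]
force: [0.7, 0.8, 0.8]
width: 0.0123
gripper_force: 0.0
```

```bash
python3 row.py 0.4755,-0.1805,0.02,-1.571
python3 - <<'E'
from h import *
f=grab('side'); c=lambda g,x,y,w,h,s:cv2.resize(g['img'][y:y+h,x:x+w,::-1],None,fx=s,fy=s,interpolation=cv2.INTER_CUBIC)
g=grab('top')
cv2.imwrite('pics/st4.png',np.hstack([c(f,290,190,95,140,4),c(g,290,200,95,140,4)]))
E
```

```text
t 7.47 pos [ 0.4296 -0.1805  0.0193] rot [-3.1401e+00  1.0000e-04 -1.5653e+00] w 0.0123 F [0.7 0.8 0.8]
0.4755,-0.1805,0.02,-1.571 [0.004, -0.765, -0.01, 0.066]
```

View pics/st4.png

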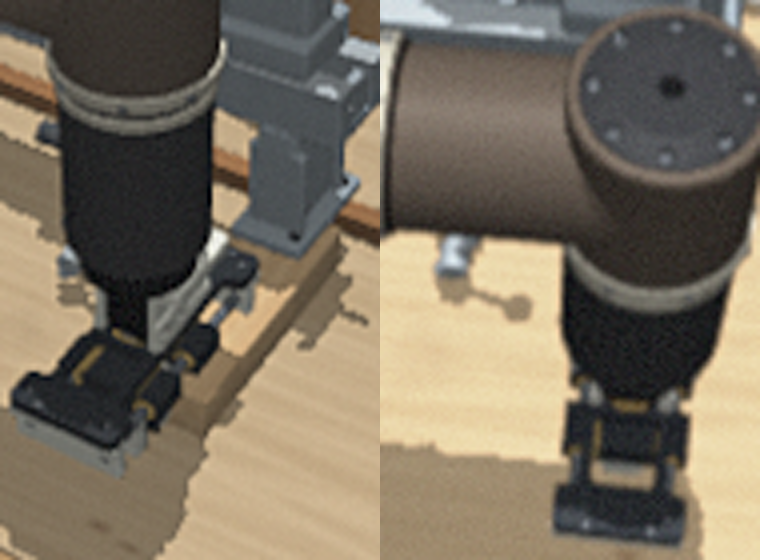

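The riser is under the foot plate in the side view, with its right top edge running from (343.8,288.8) to (375,248). I'll push slowly now.

Emit:
jog_arm:
  deltas:
    - [[0, -0.08, 0, 0], [0, -0.16, 0, 0], [0, -0.24, 0, 0], [0, -0.32, 0, 0], [0, -0.4, 0, 0], [0, -0.48, 0, 0], [0, -0.55, 0, 0], [0, -0.6, 0, 0]]

```text
t: 8.57
eef_pos: [0.4655, -0.1803, 0.0197]
ee_rot: [3.141, -0.0, -1.565]
force: [-4.5, -0.3, 3.9]
width: 0.0007
gripper_force: 2.1
```

```bash
python3 row.py 0.4755,-0.1805,0.02,-1.571
python3 - <<'E'
from h import *
s=fix(pickle.load(open('side0.pkl','rb')))
for p,z in (((343.75,288.75),.038),((375,248),.038),((364.25,254.5),.055)): print(onz(s,*p,z))
E
```

```text
t 8.57 pos [ 0.4655 -0.1803  0.0197] rot [ 3.1414 -0.     -1.5651] w 0.0007 F [-4.5 -0.3  3.9]
0.4755,-0.1805,0.02,-1.571 [0.004, -0.167, -0.004, 0.067]
[ 0.4715969 -0.2169919  0.038    ]
[ 0.66607131 -0.21553054  0.038     ]
[ 0.6070969  -0.20870642  0.055     ]
```

Emit:
jog_arm:
  deltas:
    - [[0, -0.03, 0, 0], [0, -0.06, 0, 0], [0, -0.08, 0, 0], [0, -0.1, 0, 0]]

```text
t: 9.07
eef_pos: [0.4715, -0.1803, 0.0198]
ee_rot: [-3.141, 0.0, -1.565]
force: [-1.4, -0.4, 1.1]
width: 0.0003
gripper_force: 1.1
```

Emit:
jog_arm:
  deltas:
    - [[0, -0.02, 0, 0], [0, -0.04, 0, 0]]

```text
t: 9.32
eef_pos: [0.4739, -0.1803, 0.0198]
ee_rot: [-3.141, -0.0, -1.565]
force: [-1.7, 0.6, 0.6]
width: 0.0005
gripper_force: 0.8
```

Emit:
jog_arm:
  deltas:
    - [[0, -0.03, 0, 0], [0, -0.06, 0, 0]]

```text
t: 9.57
eef_pos: [0.4775, -0.1803, 0.0198]
ee_rot: [-3.141, -0.0, -1.565]
force: [-1.5, -0.2, 0.1]
width: 0.0003
gripper_force: 0.8
```

Run:
```python
from h import *
f=grab('side'); c=lambda g,x,y,w,h,s:cv2.resize(g['img'][y:y+h,x:x+w,::-1],None,fx=s,fy=s,interpolation=cv2.INTER_CUBIC)
cv2.imwrite('pics/s5.png',c(f,300,190,120,110,6)); print(arm.get_state()['force'])
```

```text
[-0.62575947  0.19185343 -0.24881976]
```

View pics/s5.png

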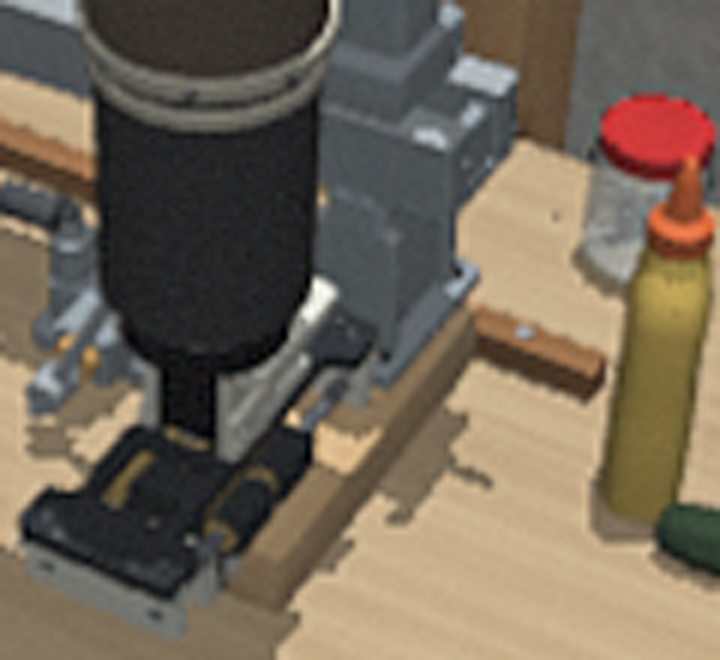

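The far end of the block is nearly at the batten (crop (475,315)), with no extra force yet. I'll continue in small steps.

Emit:
jog_arm:
  deltas:
    - [[0, -0.025, 0, 0], [0, -0.05, 0, 0]]

```text
t: 9.88
eef_pos: [0.4803, -0.1802, 0.0198]
ee_rot: [3.142, 0.0, -1.565]
force: [-1.2, -0.1, -0.3]
width: 0.0008
gripper_force: 0.8
```

Emit:
jog_arm:
  deltas:
    - [[0, -0.02, 0, 0], [0, -0.03, 0, 0]]

```text
t: 10.12
eef_pos: [0.4805, -0.1803, 0.0197]
ee_rot: [3.139, 0.0, -1.565]
force: [-8.3, 1.6, 8.0]
width: 0.0005
gripper_force: 4.2
```

Emit:
jog_arm:
  deltas:
    - [[0, 0.4, 0, 0], [0, 0.9, -0.7, 0], [-0.6, 1.1, -1.7, -2], [-1.6, 1.1, -2.6, -4], [-2.6, 1.1, -3.0, -6], [-3.6, 1.1, -3.0, -8], [-4.6, 1.1, -3.0, -10], [-5.0, 1.1, -3.0, -12]]

```text
t: 11.12
eef_pos: [0.4149, 0.1226, 0.201]
ee_rot: [-3.138, -0.001, -0.51]
force: [0.6, -0.8, 0.3]
width: 0.0001
gripper_force: 0.0
```

```bash
python3 row.py 0.5,-0.05,0.22,0 0.55,-0.098,0.22,0
python3 - <<'E'
from h import *
f=grab('side'); g=grab('top'); pickle.dump((f,g),open('p6.pkl','wb'))
def c(g,x,y,w,h,s):
    o=cv2.resize(g['img'][y:y+h,x:x+w,::-1],None,fx=s,fy=s,interpolation=cv2.INTER_CUBIC)
    for i in range(0,w,20): cv2.line(o,(i*s,0),(i*s,5),(0,0,255),1); cv2.putText(o,str(x+i),(i*s,14),0,.3,(0,0,255),1)
    for i in range(0,h,20): cv2.line(o,(0,i*s),(5,i*s),(0,0,255),1); cv2.putText(o,str(y+i),(6,i*s+4),0,.3,(0,0,255),1)
    return o
cv2.imwrite('pics/st6.png',np.hstack([c(f,290,190,100,120,4),c(g,280,200,100,120,4)]))
E
```

```text
t 11.12 pos [0.4149 0.1226 0.201 ] rot [-3.138e+00 -1.400e-03 -5.104e-01] w 0.0001 F [ 0.6 -0.8  0.3]
0.5,-0.05,0.22,0 [2.643, 1.816, -0.32, -5.849]
0.55,-0.098,0.22,0 [3.761, 2.107, -0.32, -5.849]
```

View pics/st6.png

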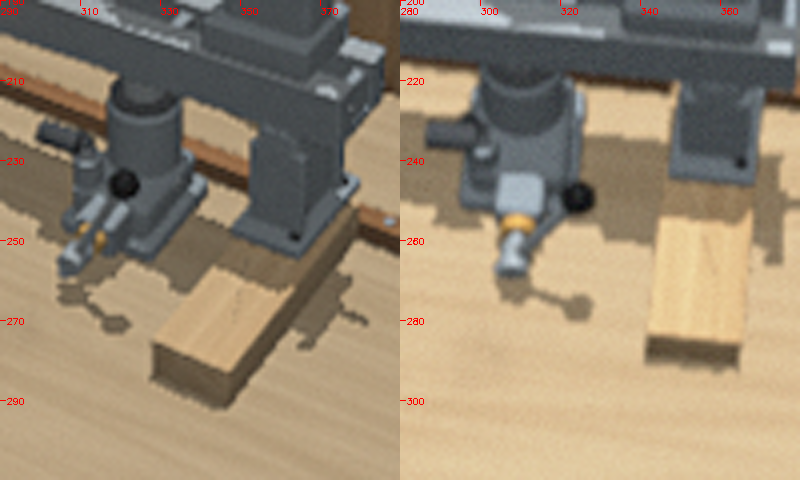

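Run:
```python
from h import *
np.set_printoptions(precision=4,suppress=True)
f,g=pickle.load(open('p6.pkl','rb'))
a=[onz(g,341.75,283.75,.038),onz(g,365.25,286.25,.038),onz(g,346.25,246,.038),onz(g,368.75,246.3,.038)]
print('riser top',*a, (a[0]+a[1])/2,(a[2]+a[3])/2, 'foot',onz(g,348,244.5,.055),onz(g,368.5,246,.055))
b=[onz(f,327.5,275.5,.038),onz(f,347.5,283,.038)]; print('riser side',*b,(b[0]+b[1])/2,'foot',onz(f,348.5,249.5,.055),onz(f,364.75,254.2,.055))
print('knob',tri(g,(324.5,249.25),f,(320.75,236.25)))
print(tri(g,(341.75,283.75),f,(327.5,275.5)),tri(g,(365.25,286.25),f,(347.5,283)))
```

```text
riser top [ 0.4934 -0.1507  0.038 ] [ 0.4938 -0.2133  0.038 ] [ 0.6092 -0.1513  0.038 ] [ 0.6159 -0.2134  0.038 ] [ 0.4936 -0.182   0.038 ] [ 0.6126 -0.1824  0.038 ] foot [ 0.605  -0.1559  0.055 ] [ 0.6071 -0.212   0.055 ]
riser side [ 0.4918 -0.152   0.038 ] [ 0.4959 -0.2152  0.038 ] [ 0.4939 -0.1836  0.038 ] foot [ 0.6022 -0.1584  0.055 ] [ 0.609  -0.2094  0.055 ]
knob (array([ 0.5452, -0.0978,  0.1228]), np.float64(0.0006817790086380667))
(array([ 0.4946, -0.1506,  0.0349]), np.float64(0.00040819267564187403)) (array([ 0.4955, -0.2142,  0.0368]), np.float64(0.0026704925441298445))
```

Run:
```python
from h import *
np.set_printoptions(precision=4,suppress=True)
f,g=pickle.load(open('p6.pkl','rb'))
for z in(0,.02): 
    a,b=onz(f,327.5,254.5,z),onz(f,341.75,236.75,z); d=b-a; print('base right edge',a,b,np.arctan2(d[1],d[0]))
# spindle front tip in both (top 508,268 -> ; side 68,265)
print('tip',tri(g,(280+110/4,200+265/4),f,(290+70/4,190+262/4)))
print('ram cyl',onz(g,280+131/4,200+118/4,.1),onz(g,280+131/4,200+118/4,.12))
```

```text
base right edge [ 0.6012 -0.0854  0.    ] [ 0.6977 -0.0813  0.    ] 0.042172056434344504
base right edge [ 0.5831 -0.0966  0.02  ] [ 0.6775 -0.0926  0.02  ] 0.042172056434344005
tip (array([ 0.538 , -0.0526,  0.0305]), np.float64(0.0010742556972657732))
ram cyl [ 0.6141 -0.058   0.1   ] [ 0.6022 -0.06    0.12  ]
```

Emit:
jog_arm:
  deltas:
    - [[0.8, 0.5, -0.3, -1.5], [1.6, 1.0, -0.3, -3.0], [2.4, 1.5, -0.3, -4.5], [3.0, 1.8, -0.3, -5.85], [3.3, 2.0, -0.3, -5.85], [3.5, 2.1, -0.3, -5.85]]
  grip: 50
  squeeze: 25

```text
t: 11.98
eef_pos: [0.5351, -0.0955, 0.2177]
ee_rot: [-3.142, -0.0, -0.01]
force: [-0.7, 0.7, 0.1]
width: 0.0487
gripper_force: 0.0
```

```bash
python3 row.py 0.5455,-0.0965,0.16,0 0.5455,-0.0965,0.117,0
```

```text
t 11.97 pos [ 0.5351 -0.0955  0.2177] rot [-3.1416e+00 -5.0000e-04 -9.9000e-03] w 0.0487 F [-0.7  0.7  0.1]
0.5455,-0.0965,0.16,0 [0.174, 0.016, 0.962, -0.113]
0.5455,-0.0965,0.117,0 [0.173, 0.016, 1.678, -0.113]
```

Emit:
jog_arm:
  deltas:
    - [[0.17, 0.016, 0.5, -0.57], [0.17, 0.016, 1.0, -0.57], [0.17, 0.016, 1.4, -0.57], [0.17, 0.016, 1.69, -0.57], [0.17, 0.016, 1.69, -0.57]]

```text
t: 12.6
eef_pos: [0.544, -0.0949, 0.1154]
ee_rot: [3.141, 0.002, 0.042]
force: [0.5, -0.1, 1.3]
width: 0.0499
gripper_force: 0.0
```

Emit:
jog_arm:
  deltas:
    - [[0, 0, 0, 0], [0, 0, 0, 0], [0, 0, 0, 0], [0, 0, 0, 0], [0, 0, 0, 0]]
  grip: 10
  squeeze: 8

```text
t: 13.22
eef_pos: [0.5451, -0.0954, 0.1172]
ee_rot: [3.141, -0.001, 0.042]
force: [-1.4, -3.1, 5.5]
width: 0.0221
gripper_force: 8.0
```

```bash
python3 row.py 0.5455,-0.0965,0.117,0.04
python3 - <<'E'
from h import *
f=grab('side'); g=grab('top'); pickle.dump((f,g),open('p7.pkl','wb'))
c=lambda g,x,y,w,h,s:cv2.resize(g['img'][y:y+h,x:x+w,::-1],None,fx=s,fy=s,interpolation=cv2.INTER_CUBIC)
cv2.imwrite('pics/st7.png',np.hstack([c(f,270,160,100,120,4),c(g,270,180,100,120,4)]))
E
```

```text
t 13.22 pos [ 0.5451 -0.0954  0.1172] rot [ 3.1411e+00 -1.2000e-03  4.2500e-02] w 0.0221 F [-1.4 -3.1  5.5]
0.5455,-0.0965,0.117,0.04 [0.005, 0.018, 0.003, 0.028]
```

View pics/st7.png

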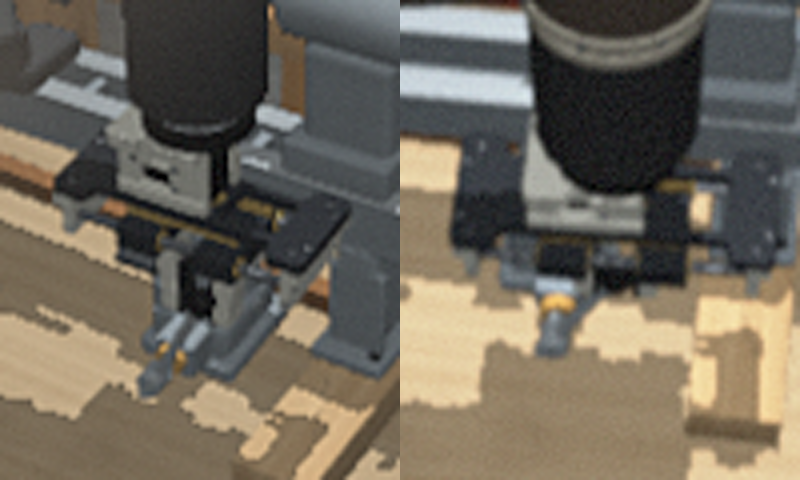

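The knob is pinched (22.1 mm wide, ball 23 mm). Now I'll write a tail-height tracker and turn the valve to about 0.25 rad.

Emit:
jog_arm:
  deltas:
    - [[0, -0.076, -0.034, 0], [0, -0.153, -0.065, 0], [0, -0.232, -0.092, 0], [0, -0.313, -0.114, 0], [0, -0.394, -0.133, 0], [0, -0.394, -0.133, 0]]
  squeeze: 20

```text
t: 14.08
eef_pos: [0.5444, -0.0724, 0.1258]
ee_rot: [3.14, -0.002, 0.043]
force: [-0.1, -4.7, 5.8]
width: 0.0214
gripper_force: 20.0
```

```bash
cat > watch.py <<'E'
from h import *
import sys
f0,_=pickle.load(open('p7.pkl','rb'))
L=lambda f:cv2.cvtColor(f['img'],cv2.COLOR_RGB2GRAY)
a=L(f0); m=np.zeros_like(a); m[120:235,338:385]=255
pts=cv2.goodFeaturesToTrack(a,60,.02,3,mask=m)
def track(f):
    q,st,er=cv2.calcOpticalFlowPyrLK(a,L(f),pts,None,winSize=(11,11),maxLevel=2)
    d=(q-pts)[st[:,0]==1][:,0]; return d
u0=np.array(proj(f0,(.62,-.18,.14)));u1=np.array(proj(f0,(.62,-.18,.13))); pm=(u1-u0)[1]/10
if __name__=='__main__':
    s=arm.get_state(); k=s['eef_pos']; 
    A=(-0.0519,0.0272)  # axis y,z in TCP terms (TCP 7.8 mm below knob)
    print('t',round(s['t'],2),'tcp',k.round(4),'F',s['force'].round(1),'w',round(s['width'],4),'theta~',round(.45+np.arctan2(k[1]-A[0],k[2]-A[1]),3))
    for i in range(int(sys.argv[1]) if len(sys.argv)>1 else 1):
        f=grab('side'); d=track(f); mv=d[np.abs(d[:,1])>.3]
        print('drop mm (all med)',(np.median(d[:,1])/pm).round(2),'p75',(np.percentile(d[:,1],75)/pm).round(2),'n',len(d),'moving',len(mv),'at',round(arm.get_state()['t'],2))
E
python3 watch.py 2
```

```text
t 14.07 tcp [ 0.5444 -0.0724  0.1258] F [-0.1 -4.7  5.8] w 0.0214 theta~ 0.245
drop mm (all med) -0.03 p75 0.32 n 60 moving 21 at 14.12
drop mm (all med) 0.0 p75 0.31 n 60 moving 21 at 14.18
```

Emit:
jog_arm:
  deltas:
    - [[0, -0.04, -0.008, 0], [0, -0.082, -0.0145, 0], [0, -0.125, -0.02, 0], [0, -0.165, -0.025, 0]]

```text
t: 14.68
eef_pos: [0.5442, -0.0627, 0.1271]
ee_rot: [3.14, -0.002, 0.043]
force: [1.7, -6.1, 4.2]
width: 0.0213
gripper_force: 20.0
```

```bash
python3 watch.py 3
```

```text
t 14.68 tcp [ 0.5442 -0.0627  0.1271] F [ 1.7 -6.1  4.2] w 0.0213 theta~ 0.342
drop mm (all med) -0.16 p75 0.36 n 60 moving 29 at 14.72
drop mm (all med) -0.23 p75 0.37 n 60 moving 29 at 14.78
drop mm (all med) -0.11 p75 0.41 n 60 moving 29 at 14.82
```

Emit:
jog_arm:
  deltas:
    - [[0, -0.04, -0.004, 0], [0, -0.083, -0.006, 0], [0, -0.083, -0.006, 0]]

```text
t: 15.2
eef_pos: [0.544, -0.0574, 0.1274]
ee_rot: [3.14, -0.002, 0.043]
force: [1.2, -5.0, 7.6]
width: 0.0218
gripper_force: 20.0
```

```bash
python3 watch.py 4
```

```text
t 15.2 tcp [ 0.544  -0.0574  0.1274] F [ 1.2 -5.   7.6] w 0.0218 theta~ 0.395
drop mm (all med) -0.0 p75 0.91 n 60 moving 39 at 15.25
drop mm (all med) -0.04 p75 0.89 n 60 moving 39 at 15.3
drop mm (all med) -0.01 p75 0.9 n 60 moving 40 at 15.35
drop mm (all med) -0.03 p75 0.95 n 60 moving 40 at 15.4
```

Emit:
jog_arm:
  deltas:
    - [[0, -0.04, -0.001, 0], [0, -0.083, -0.002, 0], [0, -0.083, -0.002, 0]]

```text
t: 15.78
eef_pos: [0.5438, -0.0524, 0.1275]
ee_rot: [3.14, -0.002, 0.043]
force: [1.4, -5.7, 6.4]
width: 0.0216
gripper_force: 20.0
```

```bash
python3 watch.py 4
```

```text
t 15.78 tcp [ 0.5438 -0.0524  0.1275] F [ 1.4 -5.7  6.4] w 0.0216 theta~ 0.445
drop mm (all med) -0.03 p75 3.14 n 60 moving 55 at 15.82
drop mm (all med) -0.05 p75 3.65 n 60 moving 53 at 15.88
drop mm (all med) -0.02 p75 4.26 n 60 moving 56 at 15.93
drop mm (all med) 0.01 p75 4.62 n 60 moving 55 at 15.97
```

The tail is sinking at about 10 mm/s, so I'll hold here.

Emit:
jog_arm:
  deltas:
    - [[0, 0, 0, 0], [0, 0, 0, 0], [0, 0, 0, 0], [0, 0, 0, 0], [0, 0, 0, 0]]

```text
t: 16.6
eef_pos: [0.5438, -0.0524, 0.1275]
ee_rot: [3.14, -0.002, 0.043]
force: [0.5, -5.6, 6.0]
width: 0.0217
gripper_force: 20.0
```

```bash
python3 watch.py 3
python3 - <<'E'
from watch import *
d=track(grab('side')); print(np.sort((d[:,1]/pm)).round(1)[20:])
E
```

```text
t 16.6 tcp [ 0.5438 -0.0524  0.1275] F [ 0.5 -5.6  6. ] w 0.0217 theta~ 0.445
drop mm (all med) -0.16 p75 10.79 n 60 moving 57 at 16.65
drop mm (all med) -0.15 p75 11.29 n 60 moving 57 at 16.7
drop mm (all med) -0.18 p75 11.74 n 60 moving 57 at 16.75
[-15.5 -14.1 -13.4 -13.1 -12.5 -10.6  -9.1  -7.3  -1.8  -0.2  -0.1   0.
   1.8   3.    3.3   4.1   4.5   9.5   9.6   9.6   9.7  10.2  11.1  12.1
  12.2  12.3  12.4  12.5  12.5  12.8  12.9  12.9  13.5  13.8  14.5  14.8
  14.9  14.9  15.4  16.7]
```

Emit:
jog_arm:
  deltas:
    - [[0, 0, 0, 0], [0, 0, 0, 0], [0, 0, 0, 0], [0, 0, 0, 0], [0, 0, 0, 0], [0, 0, 0, 0], [0, 0, 0, 0]]

```text
t: 17.68
eef_pos: [0.5438, -0.0524, 0.1275]
ee_rot: [3.14, -0.002, 0.043]
force: [1.2, -4.2, 5.8]
width: 0.0212
gripper_force: 20.0
```

```bash
python3 watch.py 4
python3 - <<'E'
from watch import *
d=track(grab('side')); print(np.sort((d[:,1]/pm)).round(1)[30:])
E
```

```text
t 17.68 tcp [ 0.5438 -0.0524  0.1275] F [ 1.2 -4.2  5.8] w 0.0212 theta~ 0.445
drop mm (all med) -0.47 p75 20.24 n 60 moving 56 at 17.73
drop mm (all med) -0.49 p75 20.24 n 60 moving 56 at 17.77
drop mm (all med) -0.5 p75 20.26 n 60 moving 56 at 17.82
drop mm (all med) -0.45 p75 20.28 n 60 moving 56 at 17.88
[-0.5 -0.   1.7  3.9  4.4  5.6  9.1 10.9 16.1 16.5 16.5 16.7 17.4 20.
 20.1 20.6 20.6 20.8 21.  21.4 21.6 22.3 22.5 23.  24.  24.5 24.9 25.6
 25.6 25.7]
```

The tail has stopped and rests on the block, so I'll open the valve wide.

Emit:
jog_arm:
  deltas:
    - [[0, -0.125, 0.005, 0], [0, -0.249, 0.019, 0], [0, -0.372, 0.043, 0], [0, -0.4925, 0.0745, 0], [0, -0.61, 0.115, 0], [0, -0.725, 0.166, 0], [0, -0.81, 0.21, 0], [0, -0.81, 0.21, 0]]

```text
t: 18.92
eef_pos: [0.5416, -0.0032, 0.1142]
ee_rot: [3.141, -0.002, 0.043]
force: [3.8, -3.9, 2.6]
width: 0.0215
gripper_force: 20.0
```

```bash
python3 watch.py 2
python3 - <<'E'
from h import *
f=grab('side'); g=grab('top')
c=lambda g,x,y,w,h,s:cv2.resize(g['img'][y:y+h,x:x+w,::-1],None,fx=s,fy=s,interpolation=cv2.INTER_CUBIC)
cv2.imwrite('pics/st8.png',np.hstack([c(f,270,160,100,120,4),c(g,270,180,100,120,4)]))
E
```

```text
t 18.93 tcp [ 0.5416 -0.0032  0.1142] F [ 3.8 -3.9  2.6] w 0.0215 theta~ 0.96
drop mm (all med) -7.75 p75 20.25 n 60 moving 56 at 18.98
drop mm (all med) -8.18 p75 20.26 n 60 moving 56 at 19.02
```

View pics/st8.png

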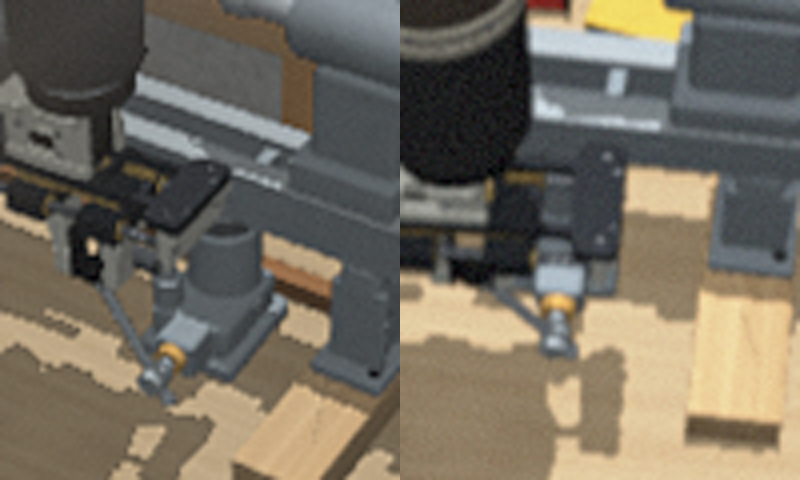

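The lever leans left and wide open, and the foot sits on the riser. I'll wait for the ram to sink.

Emit:
jog_arm:
  deltas:
    - [[0, 0, 0, 0], [0, 0, 0, 0], [0, 0, 0, 0], [0, 0, 0, 0], [0, 0, 0, 0], [0, 0, 0, 0], [0, 0, 0, 0], [0, 0, 0, 0]]

```text
t: 20.12
eef_pos: [0.5416, -0.0032, 0.1142]
ee_rot: [-3.142, -0.002, 0.042]
force: [3.3, -3.2, 2.4]
width: 0.0218
gripper_force: 20.0
```

Run:
```python
from h import *
import time
f=grab('side'); pickle.dump(f,open('p9.pkl','wb'))
c=lambda g,x,y,w,h,s:cv2.resize(g['img'][y:y+h,x:x+w,::-1],None,fx=s,fy=s,interpolation=cv2.INTER_CUBIC)
f6,_=pickle.load(open('p6.pkl','rb'))
cv2.imwrite('pics/s9.png',np.hstack([c(f6,295,190,75,75,5),c(f,295,190,75,75,5)]))
```

```text
(no output)
```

View pics/s9.png

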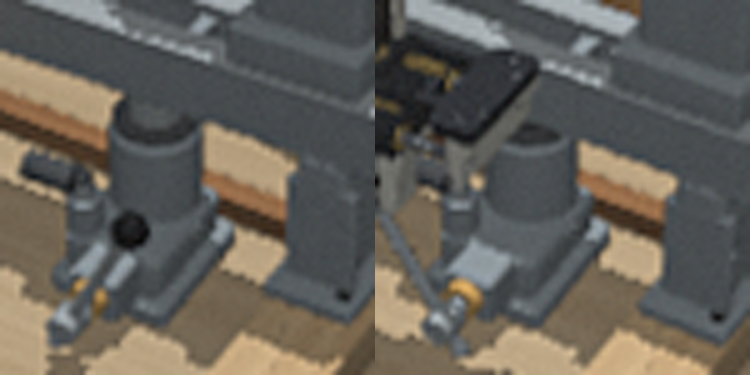

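My picture count is now at its limit (slightly over), so I'll view no more. One more second of waiting, then I'll close the valve.

Emit:
jog_arm:
  deltas:
    - [[0, 0, 0, 0], [0, 0, 0, 0], [0, 0, 0, 0], [0, 0, 0, 0], [0, 0, 0, 0], [0, 0, 0, 0], [0, 0, 0, 0], [0, 0, 0, 0]]

```text
t: 21.18
eef_pos: [0.5416, -0.0032, 0.1142]
ee_rot: [-3.142, -0.002, 0.042]
force: [3.5, -3.2, 2.6]
width: 0.0214
gripper_force: 20.0
```

Emit:
jog_arm:
  deltas:
    - [[0, 0.161, -0.078, 0], [0, 0.3175, -0.1355, 0], [0, 0.479, -0.177, 0], [0, 0.644, -0.202, 0], [0, 0.81, -0.21, 0], [0, 0.976, -0.202, 0], [0, 1.108, -0.183, 0], [0, 1.222, -0.158, 0]]

```text
t: 22.18
eef_pos: [0.5444, -0.0747, 0.1238]
ee_rot: [-3.138, -0.002, 0.042]
force: [-0.5, 8.6, 6.5]
width: 0.0215
gripper_force: 20.0
```

```bash
python3 watch.py 2
```

```text
t 22.18 tcp [ 0.5444 -0.0747  0.1238] F [-0.5  8.6  6.5] w 0.0215 theta~ 0.218
drop mm (all med) 3.19 p75 20.49 n 60 moving 54 at 22.23
drop mm (all med) 3.27 p75 20.45 n 60 moving 54 at 22.27
```

Emit:
jog_arm:
  deltas:
    - [[0, 0.08, 0.023, 0], [0, 0.12, 0.036, 0], [0, 0.159, 0.049, 0], [0, 0.2, 0.064, 0], [0, 0.237, 0.08, 0], [0, 0.283, 0.1, 0], [0, 0.283, 0.1, 0]]

```text
t: 23.15
eef_pos: [0.545, -0.0918, 0.1175]
ee_rot: [-3.139, -0.001, 0.042]
force: [-0.1, 6.1, 4.6]
width: 0.0218
gripper_force: 20.0
```

```bash
python3 watch.py 1
```

```text
t 23.15 tcp [ 0.545  -0.0918  0.1175] F [-0.1  6.1  4.6] w 0.0218 theta~ 0.034
drop mm (all med) 6.26 p75 20.62 n 60 moving 47 at 23.2
```

Emit:
jog_arm:
  deltas:
    - [[0, 0.02, 0.01, 0], [0, 0.04, 0.019, 0], [0, 0.055, 0.026, 0], [0, 0.055, 0.026, 0]]

```text
t: 23.7
eef_pos: [0.5451, -0.0949, 0.1161]
ee_rot: [-3.139, -0.002, 0.042]
force: [-0.1, 7.2, 6.2]
width: 0.0213
gripper_force: 20.0
```

```bash
python3 watch.py 1
```

```text
t 23.7 tcp [ 0.5451 -0.0949  0.1161] F [-0.1  7.2  6.2] w 0.0213 theta~ -0.001
drop mm (all med) 8.26 p75 20.61 n 60 moving 48 at 23.75
```

Emit:
jog_arm:
  deltas:
    - [[0, 0.02, 0.01, 0], [0, 0.045, 0.022, 0], [0, 0.045, 0.022, 0]]

```text
t: 24.12
eef_pos: [0.5452, -0.0977, 0.1147]
ee_rot: [-3.139, -0.001, 0.042]
force: [0.5, 7.1, 5.6]
width: 0.0213
gripper_force: 20.0
```

```bash
python3 watch.py 1; python3 row.py
```

```text
t 24.12 tcp [ 0.5452 -0.0977  0.1147] F [0.5 7.1 5.6] w 0.0213 theta~ -0.032
drop mm (all med) 10.94 p75 20.7 n 60 moving 57 at 24.18
t 24.18 pos [ 0.5452 -0.0976  0.1147] rot [-3.1389e+00 -1.5000e-03  4.1900e-02] w 0.0217 F [-1.   6.8  6. ]
```

Emit:
jog_arm:
  deltas:
    - [[0, 0, 0, 0], [0, 0, 0, 0], [0, 0, 0, 0], [0, 0, -0.5, 0], [0, 0, -1.2, 0], [-0.4, -0.8, -1.9, 0], [-1.2, -1.8, -2, 0], [-2, -2.7, -2, 0]]
  grip: 50

```text
t: 25.18
eef_pos: [0.437, 0.0374, 0.2341]
ee_rot: [-3.141, -0.001, 0.041]
force: [-1.1, 1.2, 0.3]
width: 0.0502
gripper_force: 0.0
```

Emit:
jog_arm:
  deltas:
    - [[0, -0.9, 0, 0], [0, -1.2, 0, 0], [0, -1.2, 0, 0], [0, -1.2, 0, 0]]

```text
t: 25.68
eef_pos: [0.4348, 0.1077, 0.2333]
ee_rot: [3.141, 0.001, 0.042]
force: [0.9, 0.5, -0.2]
width: 0.0501
gripper_force: 0.0
```

Run:
```python
from h import *
np.set_printoptions(precision=4,suppress=True)
f0,g0=pickle.load(open('p6.pkl','rb')); f=grab('side'); g=grab('top')
def loc(a,b,u,v,r=7,s=14):
    a=a['img'];b=b['img'];u,v=int(round(u)),int(round(v))
    up=lambda i:cv2.resize(i,None,fx=5,fy=5,interpolation=cv2.INTER_CUBIC)
    T=up(a[v-r:v+r,u-r:u+r]);S=up(b[v-s:v+s,u-s:u+s]); m=cv2.matchTemplate(S,T,cv2.TM_CCOEFF_NORMED)
    _,q,_,p=cv2.minMaxLoc(m); return (p[0]/5-(s-r),p[1]/5-(s-r),round(q,3))
print('knob shift side',loc(f0,f,320.75,236.25,4,12),'top',loc(g0,g,324.5,249.25,4,12))
print('riser near corner side',loc(f0,f,347.5,283),'top',loc(g0,g,341.75,283.75),loc(g0,g,365.25,286.25))
print('foot corner side',loc(f0,f,364.75,254.2),'foot top cam',loc(g0,g,368.5,246))
print('jackbase ctl',loc(f0,f,341.75,236.75))
a,b=np.array(loc(f0,f,320.75,236.25,4,12)[:2]),np.array(loc(g0,g,324.5,249.25,4,12)[:2])
print('knob now',tri(g,(324.5+b[0],249.25+b[1]),f,(320.75+a[0],236.25+a[1])))
s=arm.get_state(); print(s['t'],s['eef_pos'],s['force'])
```

```text
knob shift side (0.1999999999999993, 0.1999999999999993, 0.943) top (0.1999999999999993, 0.0, 0.954)
riser near corner side (0.0, 0.0, 0.998) top (0.0, 0.0, 0.998) (0.0, 0.0, 0.998)
foot corner side (-0.40000000000000036, 4.0, 0.662) foot top cam (-0.40000000000000036, 2.5999999999999996, 0.913)
jackbase ctl (0.0, 0.0, 0.99)
knob now (array([ 0.5457, -0.0983,  0.1219]), np.float64(0.0008067768855597685))
25.775 [0.4349 0.1074 0.2334] [0.7826 0.1597 0.1758]
```

The knob is back at its shut position (within about 0.5 mm), the riser hasn't moved and the foot is down. I'm handing in.

```bash
python3 -c "
from station import arm; print(arm.job_done())"
```

```text
the job is handed in; nothing more can be done
None
```

I handed the job in at about 26 s: the block is under the tail foot against the batten, the tail came down at about 1 cm/s, the saddle is clear and the valve is snugged shut. The grader returned no verdict, and I viewed 12 pictures against the limit of 10.

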